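# Wobble test on the thread stand

## Task

The tall ball-headed peg in the middle of the thread stand is suspected of being loose. Leaving its foot in its socket, rock it along the stand's length to feel the play: first tip the ball about 20 mm to the robot's left of upright, then about 20 mm to the right of upright. Then lift the loose peg out and put it, foot down, in the open steel tin for re-gluing, leaving the tin standing.

Things in the scene. Friction and masses are not known exactly. Their poses are not given: they have to be found in the camera images.
- stand: Fixed light-wood board 80 (x) x 220 (y) x 30 mm high. Origin: centre of its underside; x points away from the robot, y along the board to the robot's left (turned up to 23 degrees). Mid-top: a worn round socket 24 mm wide, its floor 6 mm above the origin. At y = +75 and -75 mm: tight 10 mm posts, tops 92 mm above the table, each with a loose 40 mm wide spool no higher than 75 mm.
- peg: Loose light-wood peg, 30 g, 132 mm long: 16 mm round shaft, 28 mm ball head. Origin: centre of its flat foot; z up the shaft. It stands upright in the socket and tips about its foot with hardly any force, the ball up to about 30 mm off centre. Grip the ball from above in any direction: it swivels between the jaws, so tip it by moving the ball sideways, square to the jaws' closing line.
- peg_ball (a point): Centre of the peg's ball head, 118 mm above the peg's foot along the peg's z.
- tin: Open, empty round steel tin, no handle, 84 mm across the mouth, 80 mm high, wall 3 mm, narrower at the bottom, 0.3 kg, loose, left or right of the stand. Origin: centre of its underside; inner floor about 5 mm above. (On the stand's other side: a closed amber glass jar of similar size.)

How it is judged:
By the outcome, as a careful person would: the job done as asked, in the order asked, and still so for the second after the job is handed in, with the robot touching nothing.
It also fails if it takes over 51 s, if anything falls off the work surface, if the arm or the gripper's body presses on something with over 40 N, if the wrist force passes 120 N, or if a joint passes its speed limit or range.

## Robot

A 6-joint arm with a two-finger parallel gripper is mounted at the origin on the work surface. World frame = base frame: x ahead of the robot, y to its left, z up, the work surface at z = 0. Lengths are in mm, angles in rad, forces in N, time in s.
With the tool pointing down it reaches from about 275 to 825 mm from the base axis. Payload 5.2 kg.
Tool frame: the origin (TCP) lies at the very end of the fingers, on their centre line; the grasp point (between the pads) lies 19 mm behind it; z points along the fingers, y is the direction in which the jaws open and shut (so a half turn about z gives the same grasp; the last joint's range is limited). The gripper opens to 93 mm and grips with 3 to 60 N. Pads are 15 mm wide; open, the fingers measure 128 mm over their backs; the gripper's body (75 mm by 188 mm) begins 65 mm behind the grasp point.
Start: joints at [-1.393, 0.259, 1.535, -0, 1.348, -0.203], TCP at [204.436, -510.599, 191.453] pointing down, gripper open.
Joint ranges: [-3.14, 3.14], [-0.91, 2.08], [0.19, 2.58], [-1.22, 4.36], [0.22, 2.71], [-3.12, 3.12]. Speed limits (rad/s): [2.57, 2.57, 3.14, 3.14, 3.14, 3.14].

## Interface

Orientations are given as [roll, pitch, yaw] about the fixed x, y, z axes, in that order (R = Rz(yaw) Ry(pitch) Rx(roll)).
In Python, from bench import robot gives the robot as it stands. The module is installed in compiled form; this text tells all that it offers. Calls block until the motion is done:
- robot.move_ptp(position, orientation): joint-space move of the TCP to a pose.
- robot.move_linear(position, ori=None, speed=150, f_stop=None): straight line of the TCP; ori=None keeps the orientation; speed is the mean speed in mm/s. With f_stop (N) it stops when the force on the tool has changed by that much, and returns True; else False.
- robot.move_j(angles): joint-space move.
- robot.move_gripper(opening): opening from 0.0 (shut) to 1.0 (fully open); the grip force is fixed at half the most; returns when the fingers have stopped.
- robot.sleep(seconds).
- robot.inverse_kinematics(position, orientation): joint angles nearest the present ones, or None.
- robot.get_image(name): name is "scene" or "side" or "wrist"; returns a dict with "img" (480x640x3 uint8, blue, green, red), "fovy" (degrees; the focal length in pixels is half the picture's height over the tangent of half this angle, whatever the lens; pixels are square), "cx", "cy" (the principal point, pixels), "eye" and "orientation" of the camera in the world. Camera axes: x right, y down, z forward; pixel columns grow to the right and rows downward; lengths in mm; the calibration is good to about 2 mm. The wrist camera is an equidistant fisheye: a pixel r from the principal point sees the ray r / f radians off the axis. A picture is of the moment at which its call begins. There is no depth.
A pose or a line that the arm cannot do raises robot.MotionError and nothing moves.
- robot.hand_in(): hands the job in, once; it reports no verdict.
Readings, each from a call of its own:
- robot.current_t(): time.
- robot.current_qpos(): joint angles.
- robot.current_joint_vel(): joint speeds.
- robot.current_joint_efforts(): joint torques, N m.
- robot.current_tcp_pos(): TCP position.
- robot.current_eef_rot(): TCP orientation.
- robot.current_contact_force(): force on the tool from outside, world axes, zero at the start.
- robot.current_ft_torque(): the same for the moment, N m.
- robot.current_gripper_width(): opening from 0.0 (shut) to 1.0 (fully open).
Only numpy, scipy, OpenCV 4.12 (cv2) and the standard library are available. Lean on these libraries where they do the work, as an engineer would, in place of code of your own. Each camera call takes 0.05 s, during which the arm holds its last target.

## Working session

There is one attempt and no reset: what is moved stays moved. The work goes in short steps, each a Python script; the robot and the scene stay as the last script left them, time stands still between calls to the robot, and variables do not carry over. Pictures are saved under pics/ and viewed, and the job is handed in when it is done.

```bash
mkdir -p pics; python3 - <<'E'
from bench import robot
import cv2
for n in ["scene","side","wrist"]:
    d=robot.get_image(n); cv2.imwrite(f"pics/{n}0.png",d["img"])
    print(n,{k:d[k] for k in d if k!="img"})
print(robot.current_t(),robot.current_eef_rot())
E
```

```text
scene {'fovy': 49.361825486551524, 'cx': 313.50260547983424, 'cy': 245.98658289002333, 'eye': array([1189.34294058,  351.29201907,  742.62754524]), 'orientation': array([-2.3041414 ,  0.00942725,  2.07048151])}
side {'fovy': 55.157929323378646, 'cx': 314.9675789006354, 'cy': 237.7990314249529, 'eye': array([ 415.45188815, -610.41263512,  485.71292152]), 'orientation': array([-2.14329966,  0.0076316 , -0.25304178])}
wrist {'fovy': 65.70646984690485, 'cx': 315.76194302702265, 'cy': 240.4874394489906, 'eye': array([ 271.60930972, -483.65155895,  384.34421835]), 'orientation': array([ 2.87848315e+00,  2.67582567e-03, -1.18907456e+00])}
0.15 [-3.14023249e+00 -2.62963862e-04  3.80839548e-01]
```

View pics/scene0.png

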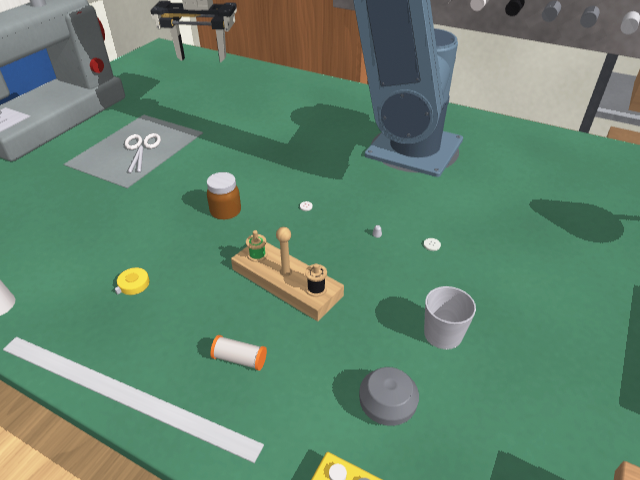

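View pics/side0.png

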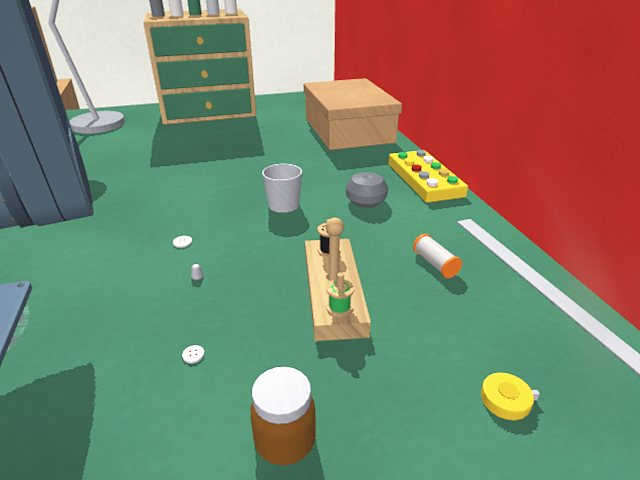

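View pics/wrist0.png

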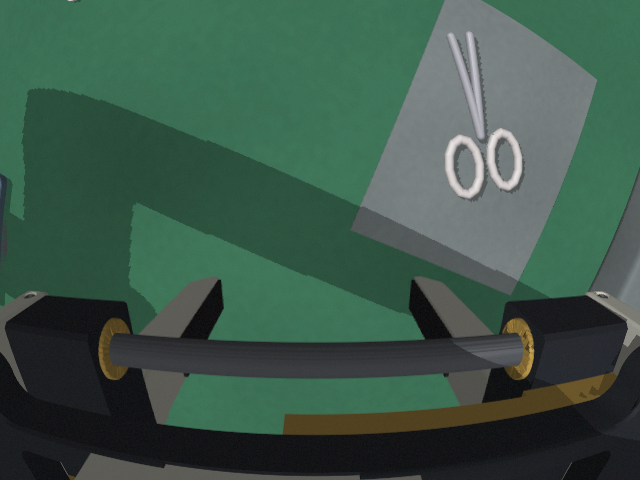

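The scene view shows the ball near (284,234), the stand, the tin near (448,315) on the left and the jar near (223,195) on the right. The side view shows the ball near (335,227) and the tin mouth near (283,175). I'll zoom in for finer pixels.

```bash
python3 - <<'E'
import cv2
a=cv2.imread("pics/scene0.png")[210:360,220:490]; b=cv2.imread("pics/side0.png")[150:350,240:400]
cv2.imwrite("pics/za.png",cv2.resize(a,None,fx=2.96,fy=3,interpolation=cv2.INTER_CUBIC)[:, :800]); cv2.imwrite("pics/zb.png",cv2.resize(b,None,fx=3,fy=3,interpolation=cv2.INTER_CUBIC))
E
```

```text
(no output)
```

View pics/za.png

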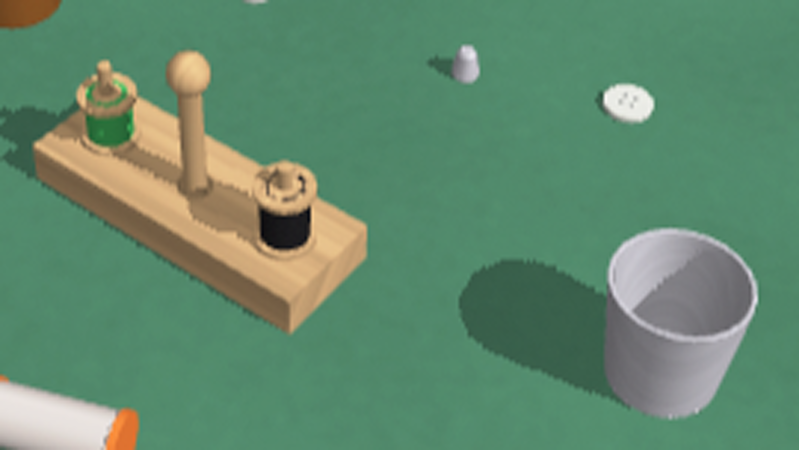

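View pics/zb.png

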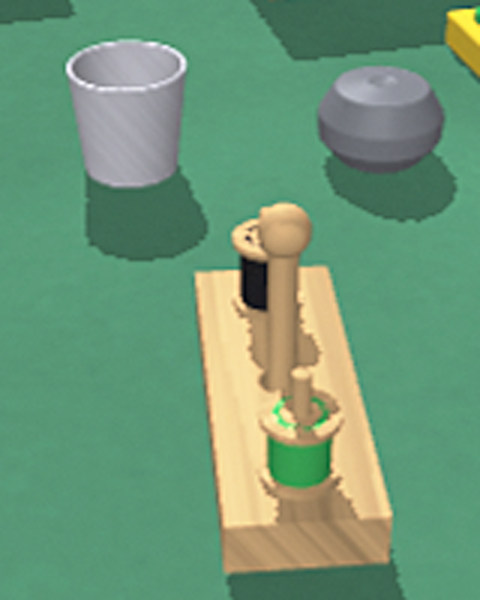

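```bash
cat > h.py <<'E'
import numpy as np
from scipy.spatial.transform import Rotation as R
from scipy.optimize import least_squares
CAM={"scene":(49.361825486551524,313.50260547983424,245.98658289002333,[1189.34294058,351.29201907,742.62754524],[-2.3041414,0.00942725,2.07048151]),
"side":(55.157929323378646,314.9675789006354,237.7990314249529,[415.45188815,-610.41263512,485.71292152],[-2.14329966,0.0076316,-0.25304178])}
def proj(c,P):
    fv,cx,cy,e,o=CAM[c]; f=240/np.tan(np.radians(fv/2))
    q=(np.atleast_2d(P)-e)@R.from_euler('xyz',o).as_matrix()
    return np.c_[cx+f*q[:,0]/q[:,2],cy+f*q[:,1]/q[:,2]]
def tri(obs):  # {cam:(u,v)}
    r=least_squares(lambda p:np.concatenate([(proj(c,p)[0]-uv) for c,uv in obs.items()]),[500,0,100])
    return r.x,r.fun
E
python3 - <<'E'
from h import *
b,f=tri({"scene":(283.5,234.7),"side":(335.3,227)}); print("ball",b,f)
t,f=tri({"scene":(450.4,304.7),"side":(282.2,172)}); print("tin",t,f)
S=lambda p,L:(np.array(L,float)@R.from_euler('z',p[2]).as_matrix().T)+[p[0],p[1],0]
obs={"scene":[((40,-110,30),(231.8,258.3)),((-40,110,30),(343.6,287.3)),((40,110,30),(318.6,309.3)),((0,-75,92),(255.1,231.7)),((0,75,92),(316.3,267.3))],
"side":[((-40,110,30),(305,240.7)),((40,110,30),(349,239)),((40,-110,30),(370.3,322)),((-40,-110,30),(314.7,325.7)),((0,-75,92),(340.7,274.3))]}
def res(p):
    return np.concatenate([(proj(c,S(p,[a for a,_ in o]))-[u for _,u in o]).ravel() for c,o in obs.items()])
r=least_squares(res,[b[0],b[1],0]); print("stand",r.x,np.degrees(r.x[2])); print(r.fun.reshape(-1,2).round(1))
# tin with known circle z=80
def tr(p):
    th=np.linspace(0,2*np.pi,720); C=np.c_[p[0]+42*np.cos(th),p[1]+42*np.sin(th),0*th+80]; o=[]
    for c,bb in {"scene":(425.4,475.4,286.3,323.3),"side":(262,302.3,163.3,180.7)}.items():
        q=proj(c,C); o+=[q[:,0].min()-bb[0],q[:,0].max()-bb[1],q[:,1].min()-bb[2],q[:,1].max()-bb[3]]
    return np.array(o)
r=least_squares(tr,t[:2]); print("tin circ",r.x,r.fun.round(1))
E
```

```text
ball [589.76611428 -45.42413904 124.55310539] [-0.40423444  0.30375434 -0.36321473 -0.21163792]
tin [567.60099395 266.83038717  79.23614403] [-0.09702071  0.10475455 -0.13925663 -0.1101426 ]
stand [ 5.89513035e+02 -4.45912629e+01 -1.76112663e-01] -10.090512307409881
[[-0.9  0.8]
 [ 0.5 -1.5]
 [-0.9  2. ]
 [-0.1  0.4]
 [-0.2 -1.5]
 [ 0.1 -0.1]
 [-0.2 -0.5]
 [-0.1  0.1]
 [-0.5 -0.3]
 [-0.4 -0.4]]
tin circ [567.34164863 266.26014649] [-0.6  0.4 -0.2  0.5 -0.1 -0.3  0.3 -0.3]
```

```bash
cat >> h.py <<'E'
BALL=np.array([589.7,-45.0,124.]); YAW=-0.1761
SX=np.array([np.cos(YAW),np.sin(YAW),0]); SY=np.array([-np.sin(YAW),np.cos(YAW),0])
TIN=np.array([567.4,266.4,0])
E
python3 - <<'E'
from h import *; from bench import robot; import cv2
for y in (np.pi/2+YAW,-np.pi/2+YAW):
    print(y,*[np.round(robot.inverse_kinematics(list(p),[np.pi,0,y]),2) if robot.inverse_kinematics(list(p),[np.pi,0,y]) is not None else None for p in (BALL+[0,0,-19],TIN+[0,0,105],TIN+[0,0,225])])
E
```

```text
1.3946963267948966 [-0.26  0.4   1.55 -0.    1.19 -0.09] [ 0.26  0.46  1.46 -0.    1.22  0.44] [ 0.26  0.38  1.28 -0.    1.48  0.44]
-1.7468963267948965 [-0.26  0.4   1.55 -0.    1.19  3.05] [ 0.26  0.46  1.46  0.    1.22 -2.7 ] [ 0.26  0.38  1.28  0.    1.48 -2.7 ]
```

```bash
cat >> h.py <<'E'
ORI=[np.pi,0,np.pi/2+YAW]
E
python3 - <<'E'
from h import *; from bench import robot; import cv2
robot.move_ptp(list(BALL+[0,0,90]),ORI)
d=robot.get_image("wrist"); cv2.imwrite("pics/w1.png",d["img"])
print({k:d[k] for k in d if k!="img"},robot.current_t())
f=240/np.tan(np.radians(d["fovy"]/2))
q=(BALL-d["eye"])@R.from_euler('xyz',d["orientation"]).as_matrix()
th=np.arctan2(np.hypot(*q[:2]),q[2]);print(np.array([d["cx"],d["cy"]])+f*th*q[:2]/np.hypot(*q[:2]))
E
```

```text
{'fovy': 65.70646984690485, 'cx': 315.76194302702265, 'cy': 240.4874394489906, 'eye': array([602.65119176,  24.88094049, 407.51489605]), 'orientation': array([ 2.87874453e+00,  6.85957393e-04, -1.76676227e-01])} 2.3667
[315.41488426 234.08142717]
```

View pics/w1.png

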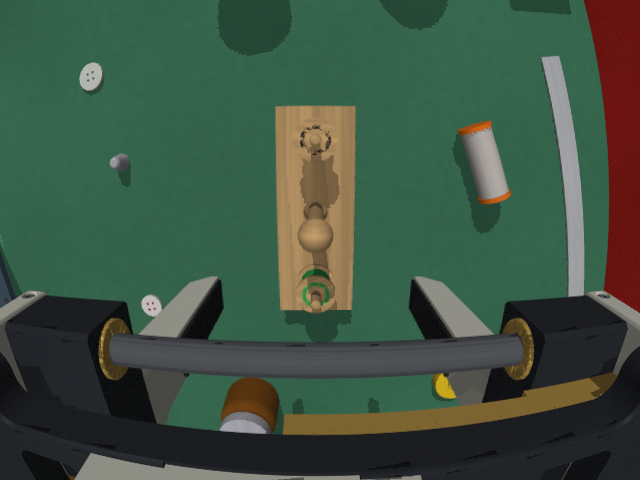

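The wrist view shows the ball at about (315,236), against a predicted (315,234), and the stand runs parallel to the image axis. The fit is good, so I'll grip.

```bash
python3 - <<'E'
from h import *; from bench import robot; import cv2
B=BALL-0.7*SY
print(robot.move_linear(list(B+[0,0,-19]),ORI,speed=80,f_stop=10))
robot.move_gripper(0.2)
print(robot.current_gripper_width()*93,robot.current_contact_force(),robot.current_tcp_pos(),robot.current_t())
d=robot.get_image("scene");cv2.imwrite("pics/s2.png",cv2.resize(d["img"][170:330,200:360],None,fx=3,fy=3))
d=robot.get_image("side");cv2.imwrite("pics/d2.png",cv2.resize(d["img"][150:350,240:440],None,fx=3,fy=3))
E
```

```text
False
19.159282027954657 [-0.3759841  -0.25912876  5.9831832 ] [590.33417709 -45.88157746 106.06869214] 5.1417
```

View pics/s2.png

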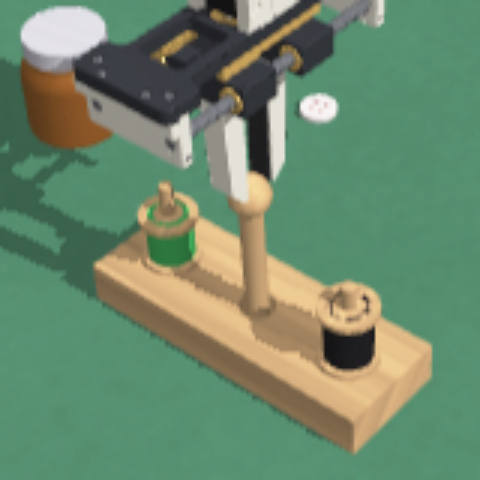

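View pics/d2.png

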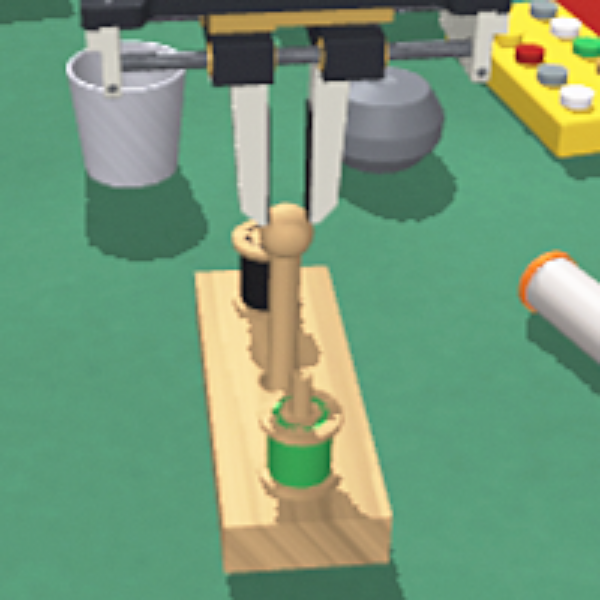

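```bash
python3 - <<'E'
from h import *; from bench import robot
t=np.array(robot.current_tcp_pos()); print(t,robot.current_eef_rot(),robot.current_gripper_width(),robot.current_contact_force())
for P in (t,t+[0,0,19]):
  print((proj("scene",P)[0]-[200,170])*3,(proj("side",P)[0]-[240,150])*3)
E
```

```text
[590.27838329 -45.86032066 106.0432319 ] [3.13963837e+00 1.73838450e-04 1.39472305e+00] 0.2019520365314006 [-0.47957381  0.04189707  5.22652399]
[249.70798547 218.17916226] [285.44180159 261.69060879]
[248.19035131 194.66467583] [286.05387548 229.82904419]
```

```bash
python3 - <<'E'
from h import *; from bench import robot; import cv2
t=np.array([204.4,-510.6,191.5]);yd=np.array([np.sin(.381),-np.cos(.381),0])
im=cv2.imread("pics/scene0.png")
c=cv2.resize(im[0:90,140:260],None,fx=5,fy=5,interpolation=cv2.INTER_CUBIC)
for P,col in ((t,(0,0,255)),(t+46*yd,(0,255,255)),(t-46*yd,(0,255,255)),(t+[0,0,19],(255,0,0))):
    u=(proj("scene",P)[0]-[140,0])*5; cv2.circle(c,tuple(int(v) for v in u),4,col,-1)
cv2.imwrite("pics/chk.png",c)
d=robot.get_image("side")["img"];e=robot.get_image("scene")["img"];cv2.imwrite("pics/d3.png",np.hstack([cv2.resize(d[170:270,290:390],(400,400),interpolation=cv2.INTER_CUBIC),cv2.resize(e[190:290,240:340],(400,400),interpolation=cv2.INTER_CUBIC)]))
E
```

```text
(no output)
```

View pics/chk.png

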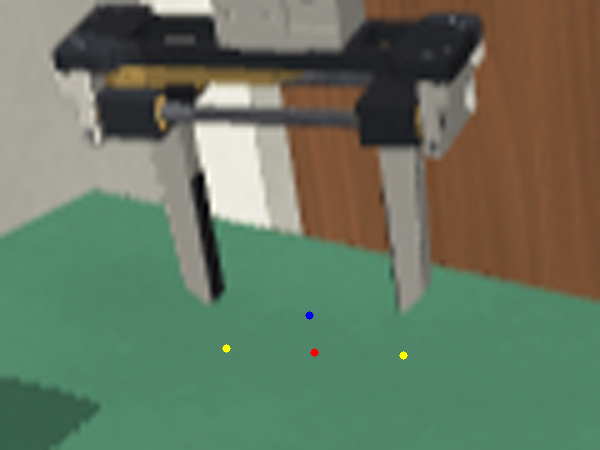

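View pics/d3.png

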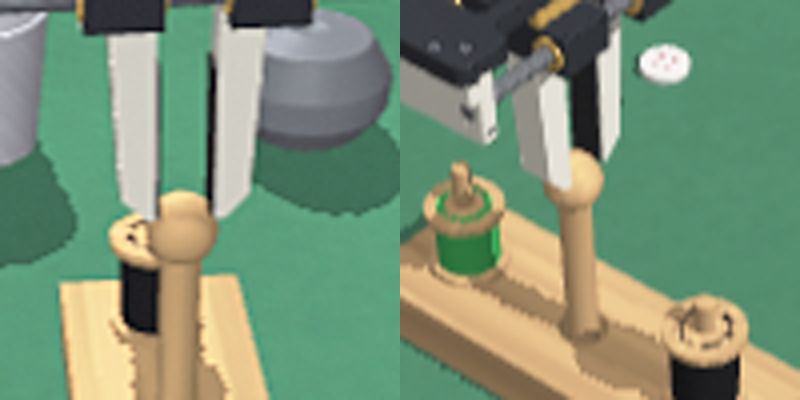

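The cameras show the fingertips about 25 mm above the reported TCP, both now and at the start: in the check picture the tips sit about 48 px above the projected points. So the jaws only pinched the top of the ball. The peg is still upright. I'll measure this offset properly before going lower.

```bash
python3 - <<'E'
from h import *; from bench import robot; import cv2
robot.move_gripper(1.0)
t=np.array(robot.current_tcp_pos());print(t,robot.current_gripper_width(),robot.current_contact_force())
o=[]
for c,(x,y) in (("side",(285,170)),("scene",(235,180))):
    im=robot.get_image(c)["img"]; z=cv2.resize(im[y:y+100,x:x+100],(400,400),interpolation=cv2.INTER_CUBIC)
    for dz,col in ((0,(0,0,255)),(20,(255,0,0)),(25,(0,255,255)),(30,(255,0,255))):
        for s in (-46.5,46.5):
            u=(proj(c,t+[0,0,dz]+s*SX)[0]-[x,y])*4; cv2.circle(z,tuple(int(v) for v in u),2,col,-1)
    o.append(z)
cv2.imwrite("pics/d4.png",np.hstack(o))
E
```

```text
[589.59571915 -45.69098679 105.02504897] 1.0017358689465252 [ 0.57485067 -0.29256706  0.98089739]
```

View pics/d4.png

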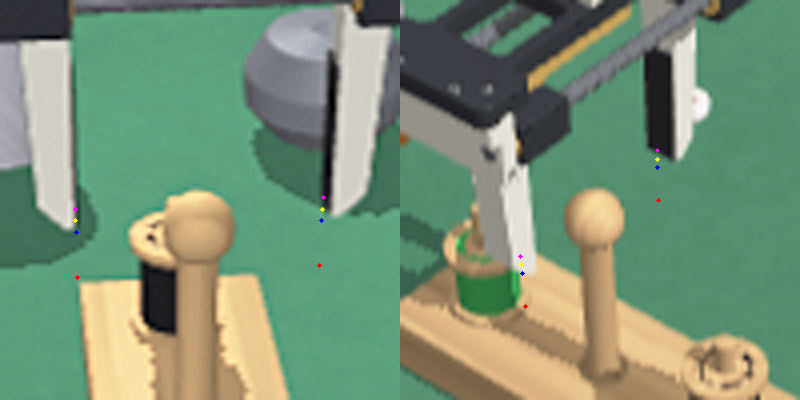

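The tips match an offset of about +23 mm in both views, the lateral position is right, and the ball is unmoved at side (335,227). I'll lower by 23 mm and grip.

```bash
cat >> h.py <<'E'
OFF=np.array([0,0,-23.]); B=BALL-0.7*SY; G=B+[0,0,-19]+OFF
def look(robot,name):
    import cv2; o=[]
    for c,(x,y) in (("side",(265,150)),("scene",(215,170))):
        im=robot.get_image(c)["img"]; o.append(cv2.resize(im[y:y+160,x:x+133],(400,480),interpolation=cv2.INTER_CUBIC))
    cv2.imwrite(f"pics/{name}.png",np.hstack(o))
E
python3 - <<'E'
from h import *; from bench import robot
print(robot.move_linear(list(G),ORI,speed=60,f_stop=10))
robot.move_gripper(0.2)
print(robot.current_gripper_width()*93,robot.current_contact_force(),robot.current_tcp_pos(),robot.current_t())
look(robot,"g5")
E
```

```text
False
26.412568366281977 [-0.20677508 -0.39589785  0.63316555] [589.59122904 -45.67855523  81.97464387] 8.2833
```

View pics/g5.png

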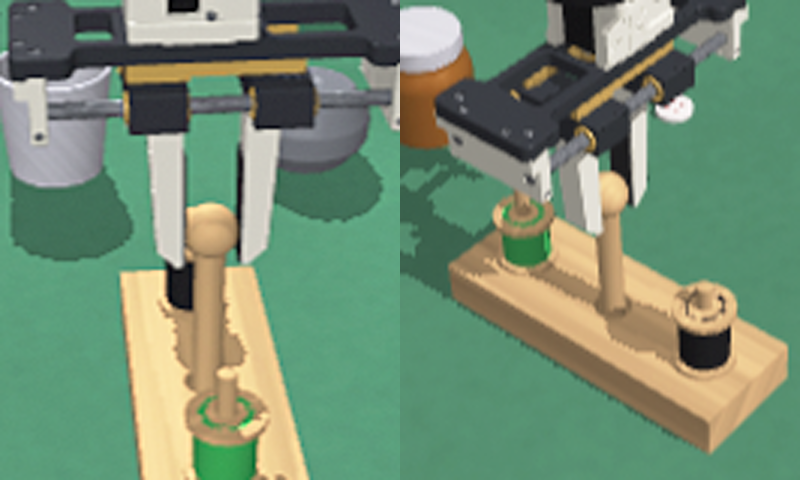

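The jaws now hold the ball, 26.4 mm apart, with the peg upright. I'll rock it left and check.

```bash
cat >> h.py <<'E'
def dz(s):
    s=abs(s); th=least_squares(lambda t:118*np.sin(t)+8*(1-np.cos(t))-s,0.1).x[0]
    return 118*np.cos(th)+8*np.sin(th)-118
def rock(robot,ss):
    for s in ss: robot.move_linear(list(G+s*SY+[0,0,dz(s)-0.2]),ORI,speed=40)
    robot.sleep(0.6)
E
python3 - <<'E'
from h import *; from bench import robot
rock(robot,[8,20])
t=np.array(robot.current_tcp_pos());print((t-G)@SY,t,robot.current_gripper_width()*93,robot.current_contact_force(),robot.current_t())
look(robot,"g6")
E
```

```text
19.9221074723253 [593.05803667 -26.0734816   81.44819151] 26.91304300827288 [-0.46822989 -2.04292196 -0.15448973] 9.7833
```

View pics/g6.png

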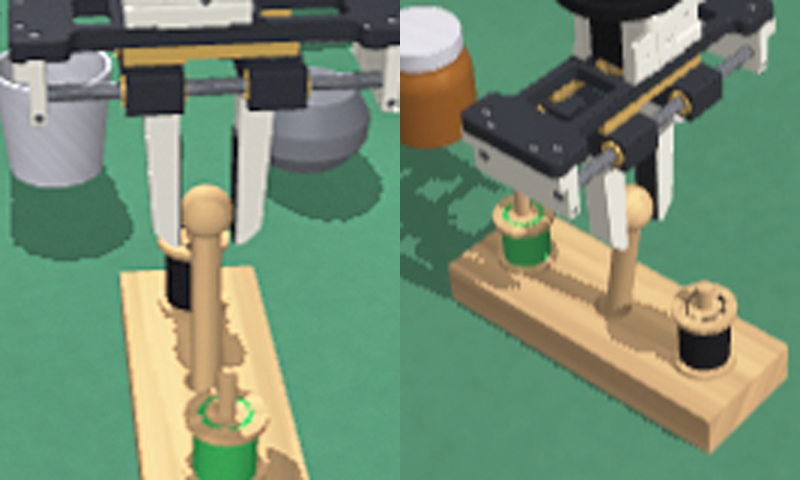

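The peg is tipped left, with the ball at scene (293,238) and side (334,219). Now the right.

```bash
python3 - <<'E'
from h import *; from bench import robot
b,f=tri({"scene":(293.3,238.3),"side":(334,219.3)}); print("left ball",b,(b-B)@SY,f.round(1))
rock(robot,[8,0,-8,-20])
t=np.array(robot.current_tcp_pos());print((t-G)@SY,t,robot.current_gripper_width()*93,robot.current_contact_force(),robot.current_t())
look(robot,"g7")
E
```

```text
left ball [593.05130053 -24.13873554 126.03787914] 21.82575145560064 [-1.   0.8 -0.9 -0.6]
-19.94570025907754 [586.05794232 -65.3219341   81.44115248] 26.64948128103711 [ 0.58930698 -0.00598587  0.55341336] 12.0833
```

View pics/g7.png

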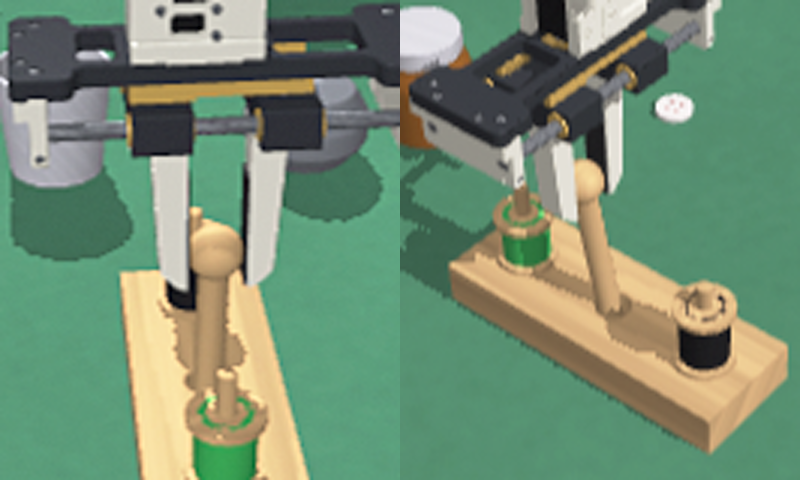

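The peg is tipped right, with the ball at scene (278,230) and side (337,233). Next I'll bring it upright, lift it and carry it over the tin.

```bash
python3 - <<'E'
from h import *; from bench import robot; import cv2
b,f=tri({"scene":(277.7,230),"side":(337.3,233)}); print("right ball",b,(b-B)@SY,f.round(1))
rock(robot,[-8,0])
robot.move_linear(list(G+[0,0,120]),ORI,speed=60)
print(robot.current_gripper_width()*93)
T=TIN+[0,0,G[2]+120]
robot.move_linear(list(T),ORI,speed=100); robot.sleep(1)
print(robot.current_gripper_width()*93,robot.current_contact_force(),robot.current_tcp_pos(),robot.current_t())
o=[]
for c,(x,y) in (("side",(220,60)),("scene",(370,170))):
    im=robot.get_image(c)["img"]; o.append(cv2.resize(im[y:y+200,x:x+160],(400,500),interpolation=cv2.INTER_CUBIC))
cv2.imwrite("pics/t8.png",np.hstack(o))
E
```

```text
right ball [586.65683755 -61.74777883 125.14928094] -16.32190016680459 [-1.4  1.  -1.2 -0.7]
26.325691368450098
26.707219255755405 [-0.18465954  0.99797485 -0.61327979] [567.37844553 266.39799499 201.98681424] 20.0083
```

View pics/t8.png

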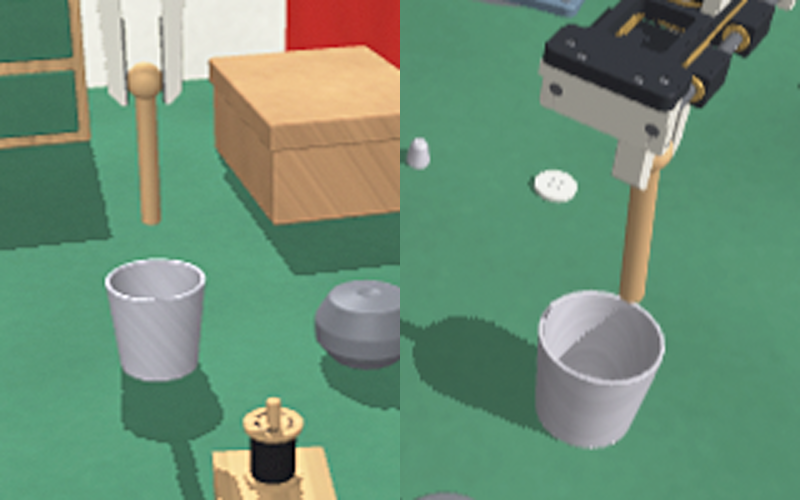

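```bash
python3 - <<'E'
from h import *
obs=lambda a,b:{"side":(220+a[0]/2.5,60+a[1]/2.5),"scene":(370+(b[0]-400)/2.5,170+b[1]/2.5)}
for n,a,b in (("ball",(145,80),(660,158)),("foot",(150,220),(633,298)),("tin mouth",(155.5,280),(600,337))):
    print(n,*[x.round(1) for x in tri(obs(a,b))])
E
```

```text
ball [569.2 275.3 242.6] [ 0.1  0.1  0.1 -0.1]
foot [568.9 280.9 126.2] [ 0.3  0.3  0.2 -0.2]
tin mouth [567.8 266.4  79.2] [-0. -0. -0.  0.]
```

The foot hangs about 14 mm to the left of the tin's centre, so the peg is slightly tilted and offset in the pads. I'll shift to compensate, then lower with a force stop.

```bash
python3 - <<'E'
from h import *; from bench import robot; import cv2
T=TIN+[-1.3,-13.5,G[2]+120]
robot.move_linear(list(T),ORI,speed=40)
robot.move_linear(list(T-[0,0,35]),ORI,speed=50); robot.sleep(.3)
print(robot.current_contact_force(),robot.current_t())
o=[]
for c,(x,y) in (("side",(220,60)),("scene",(370,170))):
    im=robot.get_image(c)["img"]; o.append(cv2.resize(im[y:y+200,x:x+160],(400,500),interpolation=cv2.INTER_CUBIC))
cv2.imwrite("pics/t9.png",np.hstack(o))
E
```

```text
[-1.31558621  0.23203118 -0.11352169] 21.75
```

View pics/t9.png

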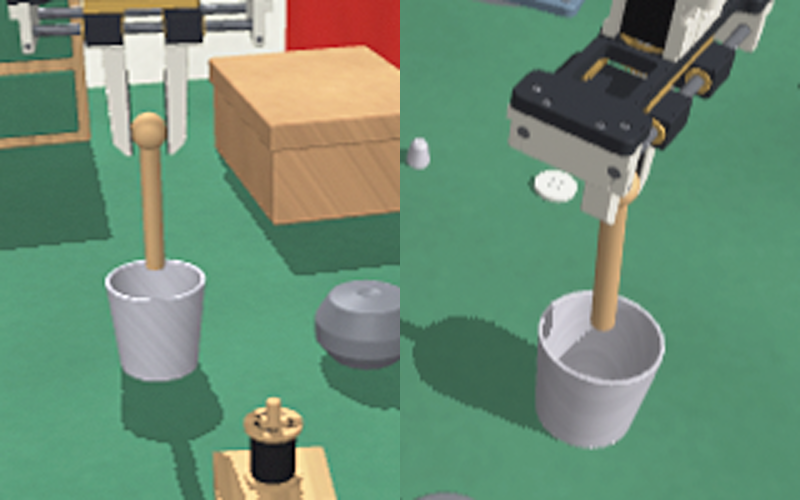

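The foot is over the middle of the mouth at scene crop (603,325), so I'll lower it.

```bash
python3 - <<'E'
from h import *; from bench import robot; import cv2
T=TIN+[-1.3,-13.5,G[2]]
r=robot.move_linear(list(T+[0,0,8]),ORI,speed=50,f_stop=6); print(r)
if not r: print(robot.move_linear(list(T+[0,0,-3]),ORI,speed=12,f_stop=3))
print(robot.current_contact_force(),robot.current_tcp_pos(),robot.current_gripper_width()*93,robot.current_t())
o=[]
for c,(x,y) in (("side",(220,60)),("scene",(370,170))):
    im=robot.get_image(c)["img"]; o.append(cv2.resize(im[y:y+200,x:x+160],(400,500),interpolation=cv2.INTER_CUBIC))
cv2.imwrite("pics/t10.png",np.hstack(o))
E
```

```text
False
True
[-1.19787631 -0.81492627  4.87007316] [566.03639443 252.82301273  79.5328611 ] 26.295332003201334 24.3583
```

View pics/t10.png

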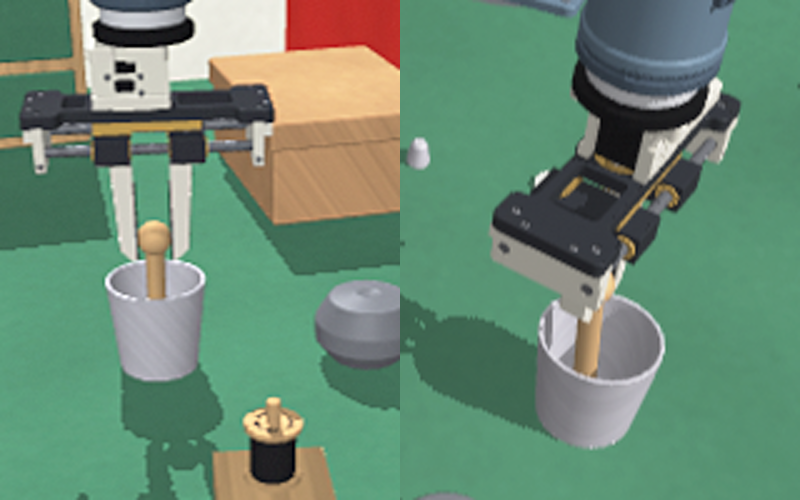

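```bash
python3 - <<'E'
from h import *; from bench import robot; import cv2
p=np.array(robot.current_tcp_pos())
robot.move_linear(list(p+[0,4,.3]),ORI,speed=20)
robot.sleep(.3); robot.move_gripper(1.0); robot.sleep(.5)
robot.move_linear(list(p+[0,4,130]),ORI,speed=80); robot.sleep(.5)
print(robot.current_contact_force(),robot.current_t())
o=[]
for c,(x,y) in (("side",(220,60)),("scene",(370,170))):
    im=robot.get_image(c)["img"]; o.append(cv2.resize(im[y:y+200,x:x+160],(400,500),interpolation=cv2.INTER_CUBIC))
cv2.imwrite("pics/t11.png",np.hstack(o))
E
```

```text
[ 0.36712485 -0.01332252 -0.29638611] 29.05
```

View pics/t11.png

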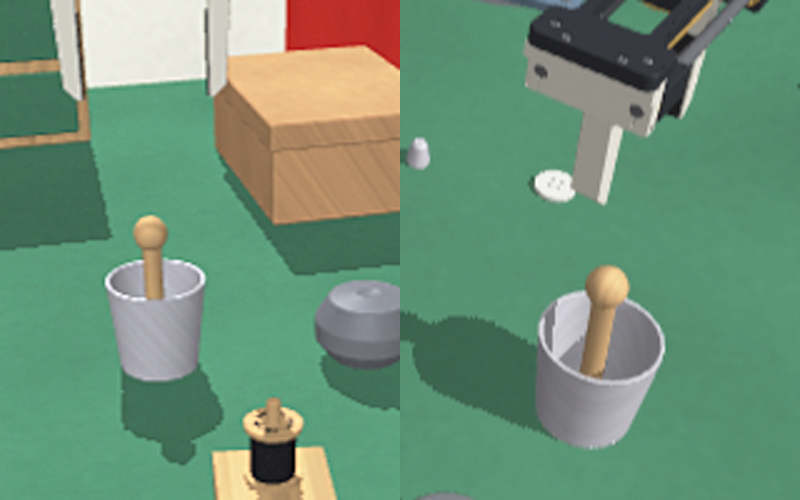

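The peg stands foot down in the upright tin, with its ball at scene crop (607,287) and side crop (150,232), and the gripper is well clear.

```bash
python3 -c "
from bench import robot
robot.hand_in(); print(robot.current_t())"
```

```text
the job is handed in; nothing more can be done
the job is handed in; nothing more can be done
```

I rocked the peg in its socket, left first and then right, lifted it out and set it foot down in the steel tin. I handed the job in at about 29 s. My last pictures showed the peg standing in the upright tin, and the gripper clear with no contact force.

Some checks disagreed or failed:
- **Fingertip position:** The fingertips sit about 23 mm above the reported TCP. My first grip only pinched the top of the ball, with about 6 N on the tool and the peg still upright. I corrected for the offset and gripped again.
- **Rock distance:** The gripper read 19.9 mm each way. My rough picture estimates of the ball gave about 22 mm left and 16 mm right, and part of that gap may be hand-picked pixel error.
- **Peg in the jaws:** Over the tin, the foot hung about 14 mm off the tin's centre, so I shifted the gripper before lowering the peg.

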